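# Switch the mill-ball sorter to its other chute

## Robot

A 7-joint arm with a two-finger parallel gripper is mounted at the origin on a cart in front of the work surface, level with it; the furniture and walls round the work are solid. World frame = base frame: x ahead of the robot, y to its left, z up, the work surface at z = 0. Lengths are in m, angles in rad, forces in N, time in s.
With the tool pointing down it reaches from about 0.425 to 0.925 m from the base axis. Payload 6.8 kg.
Tool frame: the origin (TCP) lies at the very end of the fingers, on their centre line; the grasp point (between the pads) lies 19 mm behind it; z points along the fingers, y is the line along which they close (so a half turn about z gives the same grasp; the last joint's range is limited). The gripper opens to 85 mm and grips with 20 to 120 N. Pads are 22 mm wide; open, the fingers measure 114 mm over their backs; the gripper's body (76 mm by 85 mm) begins 54 mm behind the grasp point. The pads swing forward as they close: fully open they stand 13 mm farther back than shut.
Start: joints at [-1.436, 0.477, 0.022, 1.555, -0.011, 1.109, -0.083], TCP at [0.162, 0.655, 0.231] pointing down, gripper open.
Joint ranges: [-2.96, 2.96], [-0.34, 2.1], [-1.41, 1.46], [0.24, 2.44], [-1.37, 4.51], [0.17, 1.92], [-2.96, 2.96]. Speed limits (rad/s): [2.39, 2.39, 3.14, 3.14, 3.14, 3.14, 3.14].

## Interface

Orientations are given as a unit quaternion [w, x, y, z].
In Python, from station import * gives the robot as it stands.
- The arm moves only by the tool jog_arm, never from a script. Its argument "moves" is one flat list of numbers, 7 for each row, row after row: the shift along the tool's x, y, z normalised to -1 to 1, where 1 is 20 mm, then the turn, a rotation vector about the tool's x, y, z normalised to -1 to 1, where 1 is 4 degrees, then the opening, from 0 (shut) to 1 (fully open). In form: [x, y, z, rx, ry, rz, claw, x, y, z, rx, ry, rz, claw, ...]. A call has exactly 8 rows; each row shifts and turns the commanded pose from where the row before left it, along the tool's axes as they then stand; what a row does not reach is not made up. A row lasts 1/12 s, in which the tool goes at most 41.7 mm and 7.16 degrees, less where a joint would pass 70% of its speed; a pose out of reach is approached as far as the arm can. A call with a number of a shift or a turn outside -1 to 1 is refused whole. A call with a gripper value outside its range is refused whole. The fingers move at their own pace and stop on an object; "grip_force" is the grip in N (left out, the last holds). Time passes only in rows, so rows that do not move let the fingers close, or fill a call up. It gives the time, the measured TCP pose, the force, the opening and the grip force at its end, in the units of the state.
- get_obs(): the state, without advancing time (a new reading comes with each control period).
- read_camera(name): name is "scene" or "top" or "wrist"; returns a dict with "color" (384x512x3 uint8, blue, green, red), "fx", "fy", "cx", "cy" (pixels), "k1" (the pictures are not rectified: a ray, as slopes to the right and down, at radius r is drawn at 1 + k1 r^2 times it, then the intrinsics apply), "rvec" (rotation vector, rad) and "tvec" (3), from world to camera coordinates, as OpenCV has them. Camera axes: x right, y down, z forward; pixel columns grow to the right and rows downward; lengths in m; the calibration is good to about 2 mm. A picture is of the moment at which its call begins. There is no depth.
- hand_in(): hands the job in; it is judged then, once.
The state is a dict: "t": time; "q": joint angles; "joint_vel": joint speeds; "joint_torque": joint torques, N m; "eef_pos": TCP position; "tool_rot": TCP orientation; "contact_force": force on the tool from outside, world axes, zero at the start; "torque": the same for the moment, N m; "gripper_width": opening from 0.0 (shut) to 1.0 (fully open); "grasp_force": force on a finger pad.
Only numpy, scipy, OpenCV 4.12 (cv2) and the standard library are available. Lean on these libraries where they do the work, as an engineer would, in place of code of your own. Each camera call takes 0.05 s, during which the arm holds its last target. There are 200 camera calls.

## Task

The seesaw gate of the ball sorter slopes down to one of its two chutes. Gently press down the raised end of the gate with the fingertips until it rocks over its pivot and slopes down to the other chute, then gently push the shutter post sideways, to the left as seen from the front of the sorter, until the shutter is fully open, so that all three balls roll by themselves over the gate into that other chute. Do not touch the balls and leave the things standing round the sorter where they are; work with the fingertips only, pick nothing up, and finish when the balls lie still.

Things in the scene. Friction and masses are not known exactly. Their poses are not given: they have to be found in the camera images.
- stand: the ball sorter, a fixed plywood stand. Origin on the bench under the middle of the gate; x points to its back (away from the robot and somewhat to the left), y to its left, z up. Base board x -105 to +53 mm, y -160 to +160, with a 60 wide tail to x +135. A feed track at the back falls towards the robot onto the crosswise gate; a chute stands at each end of the gate
- feed_lip (a point): middle of the floor of the aluminium feed track at its low end, 100 mm above the bench at stand x +28, y 0. The track is 44 mm wide (30 inside), walls 22 high, and rises at 0.16 rad to x +133. Two guide posts at x +50, y +-28 carry the shutter bar and reach 148 mm above the bench
- gate_pivot (a point): pivot of the seesaw gate, 50 mm above the stand's origin; axis along the stand's x. The gate is an aluminium trough 150 mm long (y), 44 wide, its floor 30 above the pivot, front wall 34 high at x -23 to -20
- gate (a joint): tilt of the gate, rad, -0.28 to +0.28 at its stops. Positive: left end (+y) raised, slopes down to the right chute; negative: right end raised, slopes to the left chute. Starts at either stop. Top-heavy: under 1 N on the raised pad moves it; past level it falls to the other stop by itself and stays
- left_pad (a point): middle of the top of the gate's left press pad: a flat tab 34 mm (y) by 48 mm (x) with a thin rubber face, sticking out of the gate towards the robot (stand x -69 to -21, y 41 to 75), top level with the trough floor. About 95 mm above the bench when raised, 80 level, 63 lowered. Axes turn with the gate
- right_pad (a point): the same point of the right press pad (stand y -41 to -75)
- shutter (a joint): how far the shutter is slid open to the stand's left (+y), m: 0 to 0.003 at the start (shut, 28 mm blade across the track), 0.045 fully open at its stop; it stays where it is left; 1 to 2 N push it. The balls pass from about 0.032
- shutter_post (a point): centre of the top of the upright black shutter post, 16 mm (x) by 14 mm (y) by 40 mm high, top 184 mm above the bench at stand x +50, y equal to the shutter joint; it stands on a level steel bar (10 by 130 along y, top 144 mm above the bench) that slides with it. Push its side, towards +y
- ball1: white porcelain ball, 24 mm diameter, 18 g, origin at its centre; the first of three waiting in line in the feed track behind the shutter blade, about 118 mm above the bench. The balls roll freely and take about 2 s to run down and settle
- ball2: the second ball, the same; about 122 mm up
- ball3: the third ball, the same; about 126 mm up
- left_chute (a point): a point in the left chute, 119 mm left of the stand's origin, 60 to its front, 30 above the bench. The chute is an open box x -98 to +46, y 82 to 154, floor falling to the front (39 to 21 mm above the bench); outer and back walls up to 92 mm, front 62, inner 50
- right_chute (a point): the same point in the right chute, 119 mm right of the stand's origin
- pot: bystander: small round pot, 63 mm wide, 51 high, behind the left chute; origin under its centre
- jar: bystander: screw-lid glaze jar, 50 mm wide, 56 high, beside the right chute; origin under its centre
- rib: bystander: wooden potter's rib, 52 x 91 x 9 mm, flat on the bench to the left; origin under its centre
- tile: bystander: square test tile, 50 x 50 x 9 mm, flat on the bench at the left; origin under its centre

How it is judged:
On the way, in this order (a step that is already met when the one before it is completed fails the run):
1. the gate has been rocked over to its other stop while the shutter is still shut (distance of left_pad from where it was at the start of the episode above 0.022 m and (value of joint gate above 0.24 rad or value of joint gate below -0.24 rad) and value of joint shutter below 0.012 m), for 0.2 s.
2. the shutter is pushed open (value of joint shutter above 0.036 m), for 0.1 s.
At the end, for the whole second after the job is handed in: the gate rests over at the stop opposite to its start (beyond 0.24 rad), the shutter is open beyond 36 mm, and all three balls lie still (below 0.04 m/s) in the chute to which the gate now slopes (distance of left_pad from where it was at the start of the episode above 0.022 m and ((value of joint gate below -0.24 rad and y of each of ball1, ball2, ball3 in the frame of stand above 0.08 m) or (value of joint gate above 0.24 rad and y of each of ball1, ball2, ball3 in the frame of stand below -0.08 m)) and value of joint shutter above 0.036 m and height (world z) of each of ball1, ball2, ball3 below 0.09 m and linear speed of each of ball1, ball2, ball3 below 0.04 m/s); the robot touches nothing.
It fails at once if the robot touches or lifts a ball (contact force between any of the arm, the fingers and ball1 above 0.3 N or contact force between any of the arm, the fingers and ball2 above 0.3 N or contact force between any of the arm, the fingers and ball3 above 0.3 N or height (world z) of any of ball1, ball2, ball3 above 0.16 m).
It fails at once if a bystander is moved more than 15 mm (distance of any of pot, jar, rib, tile from where it was at the start of the episode above 0.015 m).
It fails at once if the gate or the shutter is pushed with more than 40 N (contact force between the fingers and gate above 40 N or contact force between the fingers and shutter above 40 N).
It also fails if it takes over 43 s, if anything falls off the work surface, if the arm or the gripper's body presses on something with over 40 N, if the wrist force passes 120 N, or if a joint passes its speed limit or range.

## Working session

There is one attempt and no reset: what is moved stays moved. The work goes in short steps, Python scripts to look and compute and a tool call to move; the robot and the scene stay as the last step left them, time stands still between calls to the robot, and variables do not carry over. Pictures are saved under pics/ and viewed, at most 10 in all, crops included, and the job is handed in when it is done.

Besides the shell and the picture viewer there is one more tool, called after "Call:" as name(argument=value, ...) on one line, values as JSON. jog_arm: Moves the arm, as the interface text tells. Scaled input: -1 to 1 covers 20 mm each way for a shift and 4 degrees each way for a turn. Its arguments: {"type":"object","properties":{"moves":{"type":"array"},"grip_force":{"type":"number"}},"required":["moves"]}

```bash
mkdir -p pics
python3 - <<'E'
from station import *
import cv2,pickle
d={}
for n in("scene","top"):
    c=read_camera(n);d[n]=c;cv2.imwrite(f"pics/{n}0.png",cv2.resize(c["color"],(800,600),interpolation=cv2.INTER_CUBIC))
    print(n,[c[k] for k in("fx","fy","cx","cy","k1","rvec","tvec")])
pickle.dump(d,open("v0.pkl","wb"))
o=get_obs();print(o["t"],o["eef_pos"],o["tool_rot"],o["contact_force"])
E
```

```text
scene [346.58990710585033, 346.58990710585033, 255.6649655072489, 192.0926819472328, -0.025274548282017396, array([ 2.28826855, -0.53840103,  0.25294899]), array([-0.2731124 ,  0.47351573,  0.5525224 ])]
top [350.0973065645472, 350.0973065645472, 256.666180374406, 194.12614509992886, -0.0862791286523361, array([ 2.15653355, -2.1670889 ,  0.0969954 ]), array([0.34317816, 0.47999862, 0.91922301])]
0.1 [0.16217414 0.65471063 0.23046081] [-4.07428959e-05  1.21065738e-01  9.92644177e-01 -7.89607261e-04] [-1.16460632  0.227437   -0.16943102]
```

View pics/scene0.png

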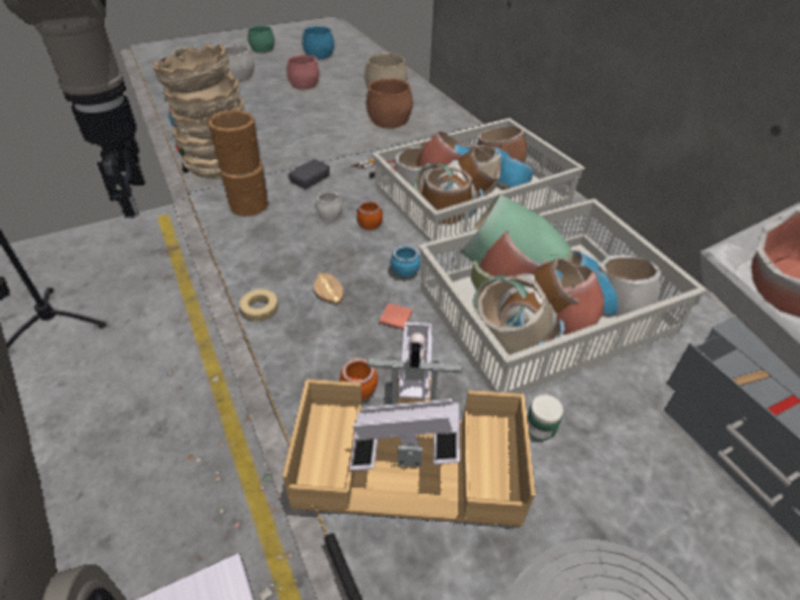

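View pics/top0.png

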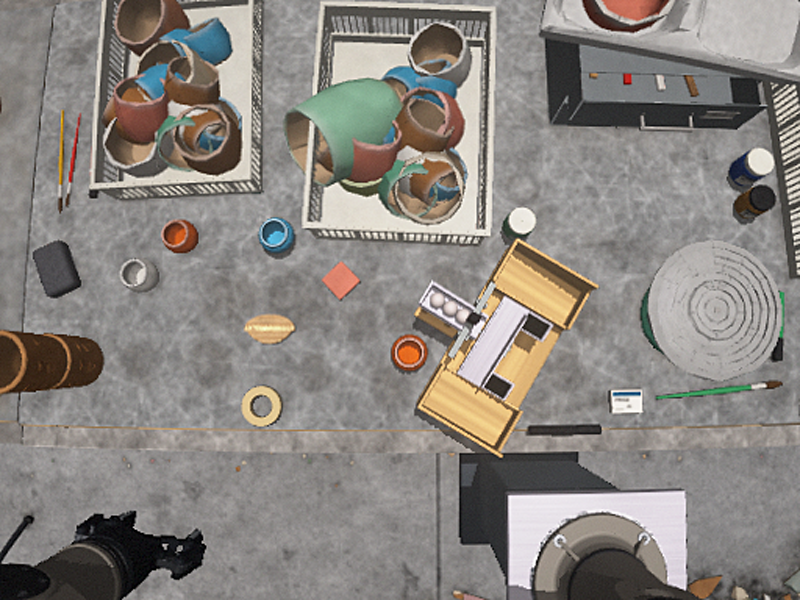

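The scene view shows the sorter at about (410,450), with pads at (363,453) left and (446,447) right; the right end looks raised. In the top view the post is at (474,318), the pads at (497,385) and (537,327), and the jar at (519,222). I'll zoom in for precise pixels.

Run:
```python
import pickle,cv2,numpy as np
d=pickle.load(open("v0.pkl","rb"))
a=d["top"]["color"][150:294,262:390]; b=d["scene"]["color"][200:344,180:350]
z=lambda i,s:cv2.resize(i,None,fx=s,fy=s,interpolation=cv2.INTER_CUBIC)
A=z(a,4.1);cv2.imwrite("pics/a.png",A);B=z(b,4.1);cv2.imwrite("pics/b.png",B);print(A.shape,B.shape)
```

```text
(590, 525, 3) (590, 697, 3)
```

View pics/a.png

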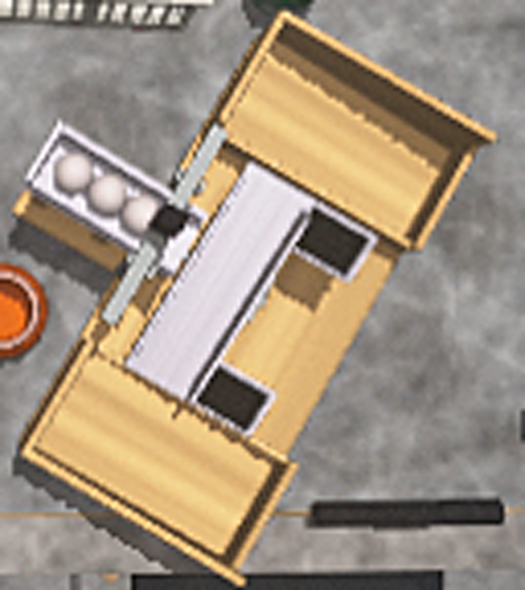

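View pics/b.png

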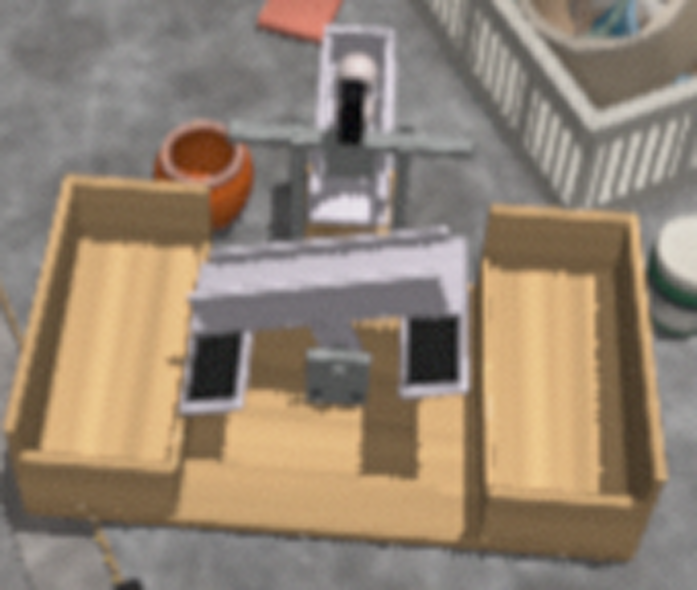

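The right end of the gate is raised, so it slopes left. Crop pixels of the chute's outer corners: top (283,13), (22,455), (495,137), (243,583); scene (637,215), (67,177), (663,480), (10,432). Now I'll fit the stand pose.

```bash
cat > fit.py <<'E'
import pickle,cv2,numpy as np
from scipy.optimize import least_squares
from scipy.spatial.transform import Rotation as R
def proj(c,P):
    P=np.atleast_2d(P)@cv2.Rodrigues(c["rvec"])[0].T+c["tvec"]
    s=P[:,:2]/P[:,2:]; s=s*(1+c["k1"]*(s**2).sum(1,keepdims=True))
    return s*[c["fx"],c["fy"]]+[c["cx"],c["cy"]]
def world(p,S):
    c,s=np.cos(p[2]),np.sin(p[2]); S=np.atleast_2d(S)
    return np.c_[p[0]+c*S[:,0]-s*S[:,1],p[1]+s*S[:,0]+c*S[:,1],S[:,2]]
def pad(y,t): # gate tilt: positive raises +y
    return [-.045,y*np.cos(t)-.03*np.sin(t),.05+y*np.sin(t)+.03*np.cos(t)]
E
python3 - <<'E'
from fit import *
d=pickle.load(open("v0.pkl","rb"))
C=np.array([[.046,-.154,.092],[.046,.154,.092],[-.098,-.154,.092],[-.098,.154,.092]])
tp=np.array([[283,13],[22,455],[495,137],[243,583],[336,243],[234,399]])/4.1+[262,150]
sc=np.array([[637,215],[67,177],[663,480],[10,432],[433,350],[217,366]])/4.1+[180,200]
def f(p):
    S=np.vstack([C,pad(-.058,p[3]),pad(.058,p[3])]);W=world(p,S)
    W2=W+[0,0,p[4]] if len(p)>4 else W
    return np.r_[(proj(d["top"],W2)-tp).ravel(),(proj(d["scene"],W2)-sc).ravel()]
r=least_squares(f,[.45,-.0,.5,-.28],loss="soft_l1");print(r.x,r.fun.reshape(2,6,2).round(1))
p=r.x;np.save("p.npy",p)
q=world(p,[[.05,0,.184],pad(-.058,-.28),[-.045,-.058,.2]]);print(q)
print("post px crops",(proj(d["top"],q[:1])-[262,150])*4.1,(proj(d["scene"],q[:1])-[180,200])*4.1)
E
```

```text
[ 0.41872075  0.18733326  1.03310223 -0.26917683] [[[ 0.7  1.7]
  [ 3.4 -0.7]
  [-1.9 -0.1]
  [-0.1 -2.1]
  [-1.1 -0.6]
  [-0.2 -0.4]]

 [[-2.3  2.5]
  [ 0.7  2.8]
  [-2.  -1.7]
  [ 1.  -1.2]
  [ 0.   1.7]
  [-0.8  1.8]]]
[[0.44432859 0.23027785 0.184     ]
 [0.43642859 0.124381   0.09486029]
 [0.44548943 0.11897802 0.2       ]]
post px crops [[176.16108374 218.05894194]] [[353.70678901  91.35726558]]
```

Run:
```python
from fit import *
d=pickle.load(open("v0.pkl","rb"));p=np.load("p.npy")
tp=np.array([[283,13],[22,455],[495,137],[243,583],[336,243],[234,399],[172,217],[107,318],[220,130]])/4.1+[262,150]
sc=np.array([[637,215],[67,177],[663,480],[10,432],[433,350],[217,366],[352,84],[232,130],[471,146]])/4.1+[180,200]
c,s=np.cos(p[2]),np.sin(p[2])
for a,b in zip(tp,sc):
    r=least_squares(lambda X:np.r_[(proj(d["top"],X)-a).ravel(),(proj(d["scene"],X)-b).ravel()],[.42,.19,.1])
    w=r.x;e=w[:2]-p[:2];print((w*1e3).round(),(np.array([c*e[0]+s*e[1],-s*e[0]+c*e[1],w[2]])*1e3).round(),r.fun.round(1))
```

```text
[580. 150.  96.] [  50. -158.   96.] [ 0.3 -0.6 -0.6  0.1]
[310. 314.  93.] [ 53. 158.  93.] [ 0.2 -0.6 -0.6  0. ]
[501.  19.  93.] [-102. -157.   93.] [ 0.1 -0.3 -0.2  0. ]
[233. 181.  92.] [-101.  157.   92.] [ 0.2 -0.7 -0.6  0. ]
[435. 123. 103.] [-46. -47. 103.] [ 0.1 -0.1 -0.1  0. ]
[342. 181.  70.] [-45.  63.  70.] [ 0.2 -0.6 -0.5  0. ]
[445. 233. 187.] [ 52.   1. 187.] [-0.  0.  0. -0.]
[391. 266. 143.] [ 53.  64. 143.] [ 0.1 -0.3 -0.3  0. ]
[499. 199. 145.] [ 51. -63. 145.] [ 0.1 -0.2 -0.2  0. ]
```

The two views agree to about 2–3 mm: right pad at stand (-46,-47,~100), post top at (52,1,~185). Turning the tool +16.9° about its z makes tool x = stand y and tool y = stand x. I'll start the approach with that turn.

Call:
jog_arm(moves=[-0.9,-0.55,0,0,0,0.53,0,-0.9,-0.55,0,0,0,0.53,0,-0.9,-0.55,0,0,0,0.53,0,-0.9,-0.55,0,0,0,0.53,0,-0.9,-0.55,0,0,0,0.53,0,-0.9,-0.55,0,0,0,0.53,0,-0.9,-0.55,0,0,0,0.53,0,-0.9,-0.55,0,0,0,0.53,0], grip_force=20)

```text
t: 0.77
eef_pos: [0.2645, 0.5201, 0.2309]
tool_rot: [-0.0, 0.267, 0.964, -0.0]
contact_force: [-0.4, 0.5, 0.0]
gripper_width: -0.001
grasp_force: 0.0
```

```bash
cat > st.py <<'E'
from fit import *
from station import *
o=get_obs();p=np.load("p.npy");e=np.array(o["eef_pos"]);d=e[:2]-p[:2];c,s=np.cos(p[2]),np.sin(p[2])
w=np.array(o["tool_rot"]);M=R.from_quat(w[[1,2,3,0]]).as_matrix()
print("t",o["t"],"stand mm",np.round(1e3*np.array([c*d[0]+s*d[1],-s*d[0]+c*d[1],e[2]]),1),"tooly-vs-standx deg",np.degrees(np.arctan2(M[1,1],M[0,1])-p[2]).round(2),"z",M[:,2].round(3),"F",np.round(o["contact_force"],1),"w",o["gripper_width"])
E
python3 st.py
```

```text
t 0.7667 stand mm [206.9 302.9 230.9] tooly-vs-standx deg -0.18 z [-0.    -0.001 -1.   ] F [-0.4  0.5  0. ] w -0.0006608675334782813
```

Call:
jog_arm(moves=[-0.95,-0.68,0,0,0,0,0,-0.95,-0.68,0,0,0,0,0,-0.95,-0.68,0,0,0,0,0,-0.95,-0.68,0,0,0,0,0,-0.95,-0.68,0,0,0,0,0,-0.95,-0.68,0,0,0,0,0,-0.95,-0.68,0,0,0,0,0,-0.95,-0.68,0,0,0,0,0])

```text
t: 1.43
eef_pos: [0.3388, 0.3486, 0.231]
tool_rot: [-0.0, 0.266, 0.964, -0.0]
contact_force: [0.4, -0.4, 1.0]
gripper_width: -0.003
grasp_force: 0.0
```

Call:
jog_arm(moves=[-0.95,-0.68,0,0,0,0,0,-0.95,-0.68,0,0,0,0,0,-0.95,-0.68,0,0,0,0,0,-0.95,-0.68,0,0,0,0,0,-0.95,-0.68,0,0,0,0,0,-0.95,-0.68,0,0,0,0,0,-0.95,-0.68,0,0,0,0,0,-0.95,-0.68,0,0,0,0,0])

```text
t: 2.1
eef_pos: [0.4134, 0.1773, 0.2311]
tool_rot: [-0.0, 0.266, 0.964, -0.0]
contact_force: [0.2, 0.6, 0.9]
gripper_width: -0.001
grasp_force: 0.0
```

Call:
jog_arm(moves=[-0.6,-0.46,0,0,0,0.04,0,-0.6,-0.46,0,0,0,0,0,-0.6,-0.46,0.5,0,0,0,0,-0.6,-0.46,0.5,0,0,0,0,0,0,1,0,0,0,0,0,0,1,0,0,0,0,0,0,0.5,0,0,0,0,0,0,0,0,0,0,0])

```text
t: 2.77
eef_pos: [0.4338, 0.1217, 0.1593]
tool_rot: [-0.002, 0.267, 0.964, -0.002]
contact_force: [0.1, 0.3, -0.7]
gripper_width: -0.003
grasp_force: 0.0
```

```bash
cat >> st.py <<'E'
import sys
if len(sys.argv)>1:
    a=read_camera("scene")["color"][180:320,190:340];b=read_camera("top")["color"][150:290,270:390]
    cv2.imwrite(f"pics/{sys.argv[1]}.png",cv2.resize(np.hstack([a,b]),None,fx=2.9,fy=2.9,interpolation=cv2.INTER_CUBIC))
E
python3 st.py c
```

```text
t 2.7667 stand mm [-48.6 -46.6 159.3] tooly-vs-standx deg -0.22 z [-0.004 -0.002 -1.   ] F [ 0.1  0.3 -0.7] w -0.0030794224342808613
```

View pics/c.png

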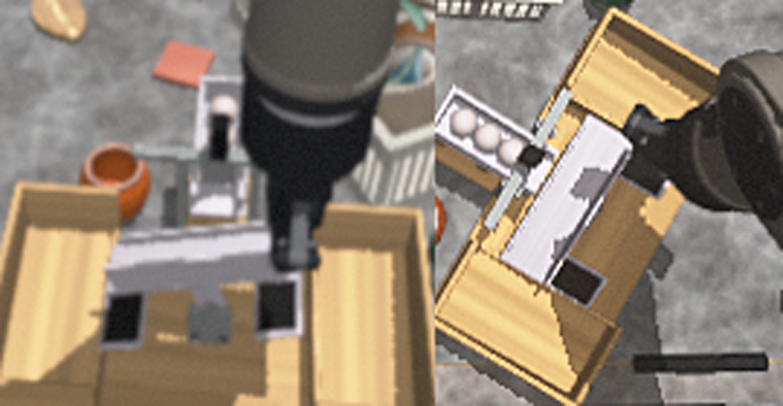

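Fingers (scene crop ~(295,255)) stand above the right pad (~(277,305)). I'll shift 7 mm outward and go down.

Call:
jog_arm(moves=[-0.35,0,0.5,0,0,0,0,0,0,0.6,0,0,0,0,0,0,0.6,0,0,0,0,0,0,0.5,0,0,0,0,0,0,0.3,0,0,0,0,0,0,0.2,0,0,0,0,0,0,0.2,0,0,0,0,0,0,0.2,0,0,0,0])

```text
t: 3.53
eef_pos: [0.4419, 0.119, 0.0994]
tool_rot: [0.0, 0.267, 0.964, 0.0]
contact_force: [-0.7, -0.1, 1.1]
gripper_width: -0.002
grasp_force: 0.9
```

Call:
jog_arm(moves=[0,0,0.2,0,0,0,0,0,0,0.2,0,0,0,0,0,0,0.2,0,0,0,0,0,0,0.2,0,0,0,0,0,0,0.1,0,0,0,0,0,0,0,0,0,0,0,0,0,0,0,0,0,0,0,0,0,0,0,0,0])

```text
t: 4.2
eef_pos: [0.4416, 0.1187, 0.0814]
tool_rot: [0.0, 0.268, 0.964, 0.0]
contact_force: [0.4, 0.8, 0.3]
gripper_width: -0.002
grasp_force: 0.0
```

```bash
python3 st.py
```

```text
t 4.2 stand mm [-47.2 -54.7  81.4] tooly-vs-standx deg -0.23 z [ 0.  0. -1.] F [0.4 0.8 0.3] w -0.002360771009119401
```

Call:
jog_arm(moves=[0,0,0.15,0,0,0,0,0,0,0.15,0,0,0,0,0,0,0.15,0,0,0,0,0,0,0.1,0,0,0,0,0,0,0,0,0,0,0,0,0,0,0,0,0,0,0,0,0,0,0,0,0,0,0,0,0,0,0,0])

```text
t: 4.87
eef_pos: [0.4416, 0.1187, 0.0704]
tool_rot: [0.0, 0.268, 0.964, 0.0]
contact_force: [-0.4, -0.6, -0.5]
gripper_width: -0.0
grasp_force: 0.0
```

Call:
jog_arm(moves=[0,0,-0.5,0,0,0,0,0,0,-0.8,0,0,0,0,0,0,-1,0,0,0,0,0,0,-1,0,0,0,0,0,0,-1,0,0,0,0,0,0,-1,0,0,0,0,0,0,-1,0,0,0,0,0,0,-1,0,0,0,0])

```text
t: 5.53
eef_pos: [0.4414, 0.1184, 0.2181]
tool_rot: [0.0, 0.268, 0.963, 0.0]
contact_force: [0.3, -0.5, -0.2]
gripper_width: 0.0
grasp_force: 0.0
```

```bash
python3 st.py d
```

```text
t 5.5333 stand mm [-47.6 -54.7 218.1] tooly-vs-standx deg -0.25 z [ 0.001  0.    -1.   ] F [ 0.3 -0.5 -0.2] w 0.000475436490307977
```

View pics/d.png

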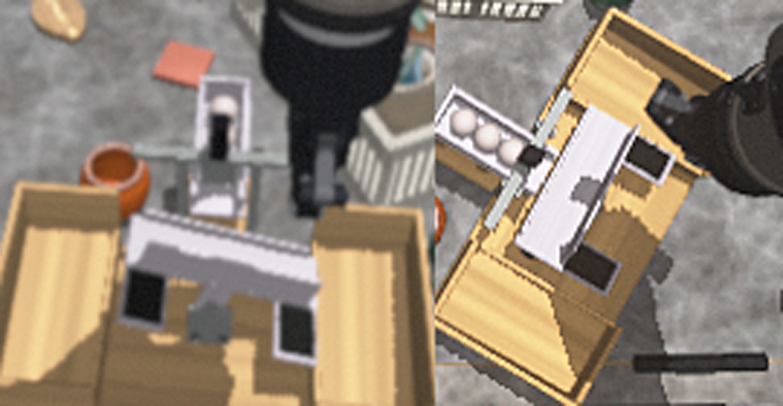

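The gate now slopes right, with the left pad up at (143,298) and the right pad down at (295,330). Next: move to the right of the post and lower.

Call:
jog_arm(moves=[0.1,0.8,0,0,0,0,0,0.1,0.9,0,0,0,0,0,0.1,0.9,0,0,0,0,0,0.1,0.9,0,0,0,0,0,0.1,0.9,0,0,0,0,0,0.1,0.55,0,0,0,0.06,0,0.1,0,0.5,0,0,0,0,0,0,0.5,0,0,0,0])

```text
t: 6.3
eef_pos: [0.48, 0.2112, 0.1951]
tool_rot: [-0.0, 0.269, 0.963, -0.0]
contact_force: [0.3, 0.6, -1.3]
gripper_width: 0.001
grasp_force: 0.0
```

Call:
jog_arm(moves=[0,0,0.5,0,0,0,0,0,0,0.5,0,0,0,0,0,0,0.4,0,0,0,0,0,0,0.2,0,0,0,0,0,0,0,0,0,0,0,0,0,0,0,0,0,0,0,0,0,0,0,0,0,0,0,0,0,0,0,0])

```text
t: 6.97
eef_pos: [0.4809, 0.2109, 0.1648]
tool_rot: [0.0, 0.27, 0.963, 0.0]
contact_force: [-0.1, -0.0, -0.1]
gripper_width: 0.001
grasp_force: 0.0
```

```bash
python3 st.py e
```

```text
t 6.9667 stand mm [ 52.1 -41.4 164.8] tooly-vs-standx deg -0.47 z [ 0.001  0.001 -1.   ] F [-0.1 -0.  -0.1] w 0.000692595646698121
```

View pics/e.png

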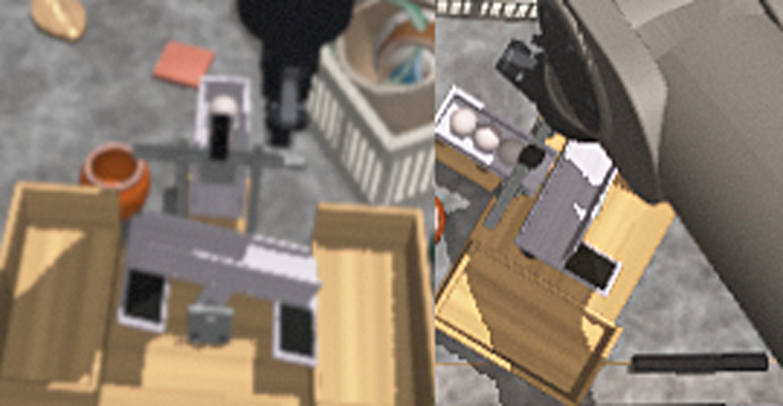

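The fingers (scene crop ~(285,135)) stand right of the post (220,135), clear of the bar. I'll push left.

Call:
jog_arm(moves=[0.25,0,0,0,0,0,0,0.25,0,0,0,0,0,0,0.25,0,0,0,0,0,0,0.25,0,0,0,0,0,0,0.2,0,0,0,0,0,0,0.2,0,0,0,0,0,0,0.2,0,0,0,0,0,0,0.2,0,0,0,0,0,0])

```text
t: 7.73
eef_pos: [0.4496, 0.2296, 0.1643]
tool_rot: [0.0, 0.27, 0.963, 0.0]
contact_force: [1.4, -0.5, -0.9]
gripper_width: -0.003
grasp_force: 0.6
```

Call:
jog_arm(moves=[0.25,0,0,0,0,0,0,0.25,0,0,0,0,0,0,0.25,0,0,0,0,0,0,0.25,0,0,0,0,0,0,0.2,0,0,0,0,0,0,0,0,0,0,0,0,0,0,0,0,0,0,0,0,0,0,0,0,0,0,0])

```text
t: 8.4
eef_pos: [0.4292, 0.242, 0.1643]
tool_rot: [-0.0, 0.269, 0.963, 0.0]
contact_force: [0.9, -0.0, 1.0]
gripper_width: -0.004
grasp_force: 0.0
```

```bash
python3 st.py f
```

```text
t 8.4 stand mm [ 52.3  19.  164.3] tooly-vs-standx deg -0.46 z [-0.  0. -1.] F [ 0.9 -0.   1. ] w -0.004166936111047946
```

View pics/f.png

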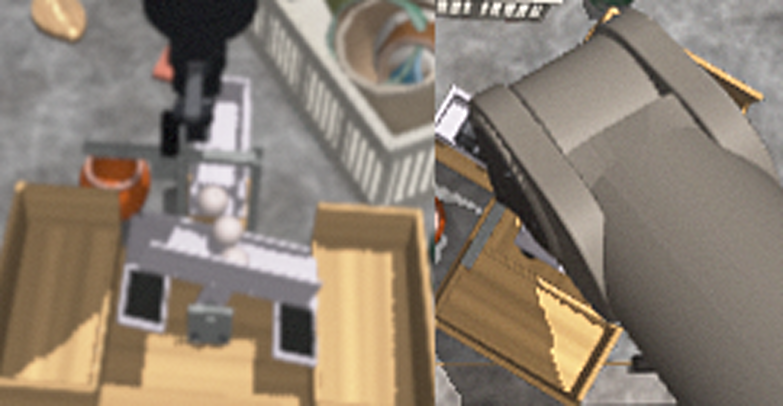

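The balls are already running (at (213,200) and (228,232)), with the shutter about 37 mm open. I'll push gently on to the stop.

Call:
jog_arm(moves=[0.1,0,0,0,0,0,0,0.1,0,0,0,0,0,0,0.1,0,0,0,0,0,0,0.05,0,0,0,0,0,0,0,0,0,0,0,0,0,0,0,0,0,0,0,0,0,0,0,0,0,0,0,0,0,0,0,0,0,0])

```text
t: 9.17
eef_pos: [0.4232, 0.2456, 0.1643]
tool_rot: [-0.0, 0.269, 0.963, 0.0]
contact_force: [0.1, 0.0, 0.4]
gripper_width: 0.004
grasp_force: 0.0
```

Call:
jog_arm(moves=[0.05,0,0,0,0,0,0,0.05,0,0,0,0,0,0,0.05,0,0,0,0,0,0,0,0,0,0,0,0,0,0,0,0,0,0,0,0,0,0,0,0,0,0,0,0,0,0,0,0,0,0,0,0,0,0,0,0,0])

```text
t: 9.83
eef_pos: [0.4217, 0.2465, 0.1643]
tool_rot: [0.001, 0.27, 0.963, 0.0]
contact_force: [5.2, -2.0, -2.2]
gripper_width: 0.002
grasp_force: 2.6
```

Force has risen to 5.6 N, so the shutter is at its stop. I'll back off to the right, rise, and look.

Call:
jog_arm(moves=[-0.3,0,0,0,0,0,0,-0.5,0,0,0,0,0,0,-0.3,0,-0.5,0,0,0,0,0,0,-1,0,0,0,0,0,0,-1,0,0,0,0,0,0,-1,0,0,0,0,0,0,-1,0,0,0,0,0,0,-0.5,0,0,0,0])

```text
t: 10.5
eef_pos: [0.4409, 0.2358, 0.2674]
tool_rot: [0.001, 0.27, 0.963, 0.002]
contact_force: [0.4, -0.4, 0.5]
gripper_width: 0.002
grasp_force: 0.0
```

Call:
jog_arm(moves=[-0.9,0.5,0,0,0,0,0,-0.9,0.5,0,0,0,0,0,-0.9,0.5,0,0,0,0,0,-0.9,0.5,0,0,0,0,0,-0.9,0.5,0,0,0,0,0,-0.9,0.5,0,0,0,0,0,-0.9,0,0,0,0,0,0,0,0,0,0,0,0,0])

```text
t: 11.17
eef_pos: [0.5812, 0.2188, 0.2641]
tool_rot: [0.001, 0.271, 0.962, -0.001]
contact_force: [0.7, -1.1, 0.6]
gripper_width: -0.002
grasp_force: 0.0
```

```bash
python3 st.py g
```

```text
t 11.1667 stand mm [ 110.2 -123.5  264.1] tooly-vs-standx deg -0.67 z [ 0.001 -0.002 -1.   ] F [ 0.7 -1.1  0.6] w -0.0019645314723249624
```

View pics/g.png

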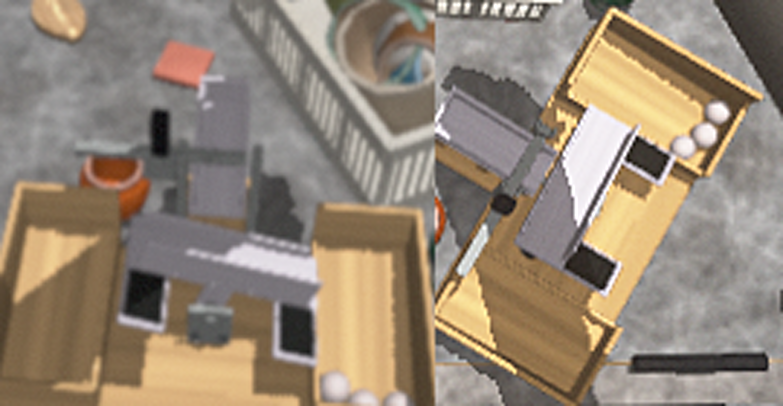

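All three balls lie in the right chute (top crop (718,112), (705,133), (683,146)), the shutter is fully open and the gate slopes right. I'll let them settle for a moment, then hand in.

Call:
jog_arm(moves=[0,0,0,0,0,0,0,0,0,0,0,0,0,0,0,0,0,0,0,0,0,0,0,0,0,0,0,0,0,0,0,0,0,0,0,0,0,0,0,0,0,0,0,0,0,0,0,0,0,0,0,0,0,0,0,0])

```text
t: 11.93
eef_pos: [0.5783, 0.2216, 0.2643]
tool_rot: [-0.0, 0.269, 0.963, 0.0]
contact_force: [-0.8, 0.0, -0.4]
gripper_width: 0.001
grasp_force: 0.0
```

Call:
jog_arm(moves=[0,0,0,0,0,0,0,0,0,0,0,0,0,0,0,0,0,0,0,0,0,0,0,0,0,0,0,0,0,0,0,0,0,0,0,0,0,0,0,0,0,0,0,0,0,0,0,0,0,0,0,0,0,0,0,0])

```text
t: 12.6
eef_pos: [0.5783, 0.2216, 0.2643]
tool_rot: [-0.0, 0.27, 0.963, 0.0]
contact_force: [-0.2, 0.9, -1.2]
gripper_width: 0.003
grasp_force: 0.0
```

Call:
jog_arm(moves=[0,0,0,0,0,0,0,0,0,0,0,0,0,0,0,0,0,0,0,0,0,0,0,0,0,0,0,0,0,0,0,0,0,0,0,0,0,0,0,0,0,0,0,0,0,0,0,0,0,0,0,0,0,0,0,0])

```text
t: 13.27
eef_pos: [0.5784, 0.2216, 0.2643]
tool_rot: [-0.0, 0.27, 0.963, -0.0]
contact_force: [0.5, 0.4, -0.2]
gripper_width: 0.001
grasp_force: 0.0
```

Run:
```python
from station import *
import cv2,numpy as np
a=read_camera("top")["color"];b=read_camera("top")["color"]
print(cv2.absdiff(a,b)[170:215,340:385].max())
print(hand_in())
```

```text
13
the job is handed in; nothing more can be done
None
```

I handed the job in at about 13 s: the gate is rocked over to the right, the shutter is open to its stop, and all three balls lie in the right chute; hand-in returned no verdict.

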